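Load the bottle carrier in order of height

ROBOT

A 6-joint arm with a two-finger parallel gripper is mounted at the origin on a cart in front of the work surface, level with it; the furniture and walls round the work are solid. World frame = base frame: x ahead of the robot, y to its left, z up, the work surface at z = 0. Lengths are in m, angles in degrees, forces in N, time in s.
With the tool pointing down it reaches from about 0.4 to 0.825 m from the base axis. Payload 7 kg.
Tool frame: the origin (TCP) lies on the centre line of the jaws, within the pads' length; the fingertips stand 11 mm ahead of it and the grasp point (between the pads) lies 8 mm behind it; z points along the fingers, y is the line along which they close (so a half turn about z gives the same grasp; the last joint's range is limited). The gripper opens to 88 mm and grips with 3 to 60 N. Pads are 19 mm wide; open, the fingers measure 130 mm over their backs; the gripper's body (78 mm by 193 mm) begins 47 mm behind the grasp point.
Start: joints at [16.507, 20.546, 0.682, 0, -70.136, -16.507], TCP at [0.675, -0, 0.238] pointing down, gripper open.
Joint ranges: [-176.03, 176.03], [-82.01, 121.73], [-58.28, 71.71], [-173.87, 95.51], [-174.79, -0.11], [-173.66, 173.66]. Speed limits (degrees/s): [136.94, 136.94, 172.46, 180, 180, 180].

INTERFACE

Orientations are given as [roll, pitch, yaw] about the fixed x, y, z axes, in that order (R = Rz(yaw) Ry(pitch) Rx(roll)).
In Python, from plant import r, capture, camera_model, job gives the robot as it stands.
- The arm moves only by the tool drive_tool, never from a script. Its argument "increments" is a list that holds one entry, the list of rows, each a list of 5 numbers: the gripper's target within -1 to 1 (fully open at 1, half-way at 0, shut at -1), then the shift along the tool's x, y, z scaled (see below), then the turn about the tool's z scaled (see below). In form: [[[gripper, tx, ty, tz, roll], ...]]. A call has 1 to 5 rows; each row is the pose to reach, as a shift and turn from the pose commanded when the call began, along the tool's axes at that moment, turning the shorter way round; what a row does not reach only later rows make up. The controller multiplies each number of a shift by 120 mm and each number of a turn by 360 degrees. A row lasts 1/8 s, in which the tool goes at most 62.5 mm and 10.7 degrees, less where a joint would pass 70% of its speed; a pose out of reach is approached as far as the arm can. A call with a number of a shift or a turn outside -1 to 1 is refused whole. A call with a gripper value outside its range is refused whole. The fingers move at their own pace and stop on an object; "squeeze" is the grip in N (left out, the last holds). Time passes only in rows, so rows that repeat a pose let the fingers close. It gives the time, the measured TCP pose, the force, the opening and the grip force at its end, in the units of the state.
- r.get_state(): the state, without advancing time (a new reading comes with each control period).
- capture(name): name is "scene" or "side" or "wrist"; returns the picture (384x512x3 uint8, red, green, blue); there is no depth.
- camera_model(name): a dict with "camera_matrix" (3x3 intrinsics, pixels), "rvec" (rotation vector, rad) and "tvec" (3), from world to camera coordinates, as OpenCV has them. Camera axes: x right, y down, z forward; pixel columns grow to the right and rows downward; lengths in m; the calibration is good to about 2 mm. A picture is of the moment at which its call begins: read the wrist's pose just before it. camera_model takes no time and is no camera call; for the wrist camera it gives the pose at the moment of the call.
- job.close_job(): hands the job in; it is judged then, once.
The state is a dict: "time_s": time; "joints": joint angles; "qd": joint speeds; "joint_torque": joint torques, N m; "tcp_pos": TCP position; "eef_rot": TCP orientation; "contact_force": force on the tool from outside, world axes, zero at the start; "moment": the same for the moment, N m; "gripper_width": finger opening in m; "gripper_force": force on a finger pad.
Only numpy, scipy, OpenCV 4.12 (cv2) and the standard library are available. Lean on these libraries where they do the work, as an engineer would, in place of code of your own. Each camera call takes 0.05 s, during which the arm holds its last target. There are 200 camera calls.

TASK

Load the carrier for the trip back to the store: stand the three screw-cap reagent bottles and the beaker upright in its four pockets, one to a pocket in order of height, the tallest bottle next to the hoop handle and the beaker at the far end from it. Set each one down without dropping or tipping it, and leave the conical flask and the dropper bottle (and the tall wash bottle behind) standing where they are.

Things in the scene. Friction and masses are not known exactly. Their poses are not given: they have to be found in the camera images.
- reagent_0_mid (a point): The tallest screw-cap reagent bottle: brown with a white paper label, blue ribbed cap; 62 mm in diameter, 124 mm tall, straight-sided to above half height (66 mm), cap 37 mm in diameter and occupying the top 18 mm; about 180 to 290 g. Stands upright and loose. This point is on its axis, half-way up (62 mm above its underside); z up along the axis. Solid, grasp by the cap or across the body.
- reagent_2_mid (a point): The middle-height screw-cap reagent bottle: white with a pale label, red ribbed cap; 56 mm in diameter, 112 mm tall, straight-sided to above half height (60 mm), cap 33 mm in diameter and occupying the top 16 mm; about 160 to 260 g. Stands upright and loose. This point is on its axis, half-way up (56 mm above its underside); z up along the axis. Solid, grasp by the cap or across the body.
- reagent_1_mid (a point): The shortest screw-cap reagent bottle: brown with a white paper label, black ribbed cap; 50 mm in diameter, 100 mm tall, straight-sided to above half height (53 mm), cap 30 mm in diameter and occupying the top 14 mm; about 140 to 230 g. Stands upright and loose. This point is on its axis, half-way up (50 mm above its underside); z up along the axis. Solid, grasp by the cap or across the body.
- beaker_mid (a point): Clear beaker, open top, straight-sided, 52 mm in diameter, 70 mm tall, 45 to 70 g, standing upright and loose; grasp across its outside near the rim. This point is on its axis, half-way up (35 mm above its underside); z up.
- flask_mid (a point): Clear conical flask, 62 mm wide at the foot and narrow at the neck, 104 mm tall, standing loose. It does not belong in the carrier. This point is on its axis, half-way up (52 mm above its underside).
- dropper_bottle_mid (a point): Brown dropper bottle with a slim dark rubber squeeze bulb on top in place of a cap; 50 mm in diameter, 124 mm tall with the bulb (glass body 78 mm), standing loose. It does not belong in the carrier. This point is on its axis, half-way up (62 mm above its underside).
- carrier: Dark grey bottle carrier, fixed to the bench: an open tray 88 mm (its x) by 345 mm (its y, left to right as the robot sees it), 35 mm high, with three cross walls that make four pockets in a row along its y axis. Origin at the centre of its underside. Pocket centres at x = 0, y = -127.5, -42.5, +42.5 and +127.5 mm; each pocket is 78 mm (x) by 80 mm (y) inside, walls 5 mm thick, pocket floor 5 mm above the bench, walls up to 35 mm.
- handle: Steel hoop handle with a dark rubber grip on a dark grey block, fixed at one end of the carrier (at y = +180 or -180 mm in the carrier's frame, x = 0; which end varies). The block is 88 x 14 x 35 mm; the hoop is 69 mm wide across the carrier's x and its top is 84 mm above the bench. Origin at the centre of the block's underside. The other end of the carrier has a plain grey block, 35 mm high, without a hoop.
Not all that is in view belongs to the job. Leave any purple look-alike of the part that bears reagent_1_mid alone.

How it is judged (in metres and radians):
At the end, for the whole second after the job is handed in: From the hoop handle: tallest, middle, shortest bottle, beaker, one per pocket, each within 20 mm of the pocket centre (x and y), on its floor within 8 mm, upright within 7 degrees, released and at rest; flask and dropper bottle within 30 mm of where they stood (horizontal distance between reagent_0_mid and handle between 0.0325 and 0.0725 m and x of reagent_0_mid in the frame of carrier between -0.02 and 0.02 m and y of reagent_0_mid in the frame of carrier between -0.15 and 0.15 m and z of reagent_0_mid in the frame of carrier between 0.059 and 0.075 m and angle between each of reagent_0_mid, reagent_2_mid, reagent_1_mid, beaker_mid's own z axis and vertical below 0.12 rad and linear speed of each of reagent_0, reagent_2, reagent_1, beaker below 0.02 m/s and contact force between the fingers and reagent_0 below 0.1 N and horizontal distance between reagent_2_mid and handle between 0.1175 and 0.1575 m and x of reagent_2_mid in the frame of carrier between -0.02 and 0.02 m and y of reagent_2_mid in the frame of carrier between -0.15 and 0.15 m and z of reagent_2_mid in the frame of carrier between 0.053 and 0.069 m and contact force between the fingers and reagent_2 below 0.1 N and horizontal distance between reagent_1_mid and handle between 0.2025 and 0.2425 m and x of reagent_1_mid in the frame of carrier between -0.02 and 0.02 m and y of reagent_1_mid in the frame of carrier between -0.15 and 0.15 m and z of reagent_1_mid in the frame of carrier between 0.047 and 0.063 m and contact force between the fingers and reagent_1 below 0.1 N and horizontal distance between beaker_mid and handle between 0.2875 and 0.3275 m and x of beaker_mid in the frame of carrier between -0.02 and 0.02 m and y of beaker_mid in the frame of carrier between -0.15 and 0.15 m and z of beaker_mid in the frame of carrier between 0.032 and 0.048 m and contact force between the fingers and beaker below 0.1 N and distance of each of flask_mid, dropper_bottle_mid from where it was at the start of the episode below 0.03 m); the robot touches nothing.
It fails at once if a reagent bottle or the beaker is tipped more than 40 degrees (angle between any of reagent_0_mid, reagent_2_mid, reagent_1_mid, beaker_mid's own z axis and vertical above 0.7 rad).
It fails at once if a reagent bottle or the beaker is dropped instead of set down (falls free at over 0.8 m/s) ((linear speed of reagent_0 above 0.8 m/s and contact force between the fingers and reagent_0 below 0.05 N) or (linear speed of reagent_2 above 0.8 m/s and contact force between the fingers and reagent_2 below 0.05 N) or (linear speed of reagent_1 above 0.8 m/s and contact force between the fingers and reagent_1 below 0.05 N) or (linear speed of beaker above 0.8 m/s and contact force between the fingers and beaker below 0.05 N)).
It fails at once if the conical flask is moved by more than 30 mm or knocked over (distance of flask_mid from where it was at the start of the episode above 0.03 m or angle between flask_mid's own z axis and vertical above 0.5 rad).
It fails at once if the dropper bottle is moved by more than 30 mm or knocked over (distance of dropper_bottle_mid from where it was at the start of the episode above 0.03 m or angle between dropper_bottle_mid's own z axis and vertical above 0.5 rad).
It also fails if it takes over 101 s, if anything falls off the work surface, if the arm or the gripper's body presses on something with over 40 N, if the wrist force passes 120 N, or if a joint passes its speed limit or range.

## Working session

There is one attempt and no reset: what is moved stays moved. The work goes in short steps, Python scripts to look and compute and a tool call to move; the robot and the scene stay as the last step left them, time stands still between calls to the robot, and variables do not carry over. Pictures are saved under pics/ and viewed, at most 14 in all, crops included, and the job is handed in when it is done.

Besides the shell and the picture viewer there is one more tool, called after "Request:" in YAML: its name, and indented under it one key for each argument. drive_tool: Moves the arm, as the interface text tells. Its arguments: {"type":"object","properties":{"increments":{"type":"array"},"squeeze":{"type":"number"}},"required":["increments"]}

```bash
ls; mkdir -p pics; python3 - <<'E'
from plant import r,capture,camera_model
import cv2
for n in("scene","side","wrist"):
    cv2.imwrite(f"pics/{n}0.png",capture(n)[:,:,::-1]); m=camera_model(n); print(n,m)
print(r.get_state())
E
python3 -c "
import cv2,numpy as np
a=[cv2.imread(f'pics/{n}0.png') for n in('scene','side','wrist')]
"
```

```text
pics
scene {'camera_matrix': array([[388.3253872 ,   0.        , 258.61092888],
       [  0.        , 388.3253872 , 192.46708185],
       [  0.        ,   0.        ,   1.        ]]), 'rvec': array([ 1.96077557, -0.85443247,  0.5053848 ]), 'tvec': array([-0.34391333,  0.26791358,  0.58014172])}
side {'camera_matrix': array([[412.32550551,   0.        , 253.58816685],
       [  0.        , 412.32550551, 193.85722131],
       [  0.        ,   0.        ,   1.        ]]), 'rvec': array([ 2.01256149,  0.07353029, -0.01774371]), 'tvec': array([-0.54234776,  0.0474785 ,  0.95299914])}
wrist {'camera_matrix': array([[281.25251361,   0.        , 260.02760932],
       [  0.        , 281.25251361, 191.92259396],
       [  0.        ,   0.        ,   1.        ]]), 'rvec': array([2.66162894e-03, 3.10450859e+00, 4.67744217e-01]), 'tvec': array([ 0.67328273, -0.03791863,  0.39154889])}
{'time_s': 0.15, 'joints': array([ 1.65062847e+01,  2.05812706e+01,  6.46712978e-01, -1.32274785e-02,
       -7.01337116e+01, -1.65062610e+01]), 'qd': array([-0.01663216, -0.00732527,  0.17044364,  0.11505012, -0.04589183,
        0.04305262]), 'joint_torque': array([ 1.39394037e-04, -5.83274567e+01,  2.93289685e+01,  7.00122759e+00,
        8.75052094e-03, -9.76538854e-05]), 'tcp_pos': array([ 6.74667638e-01, -3.48198198e-05,  2.36857370e-01]), 'eef_rot': array([ 1.79931011e+02, -7.47431685e-03, -9.00044742e+01]), 'contact_force': array([0.34538504, 0.61572435, 0.50042396]), 'moment': array([-0.01687955, -0.01403311, -0.02021354]), 'gripper_force': 0.0, 'gripper_width': 0.08794694825142854}
```

View pics/scene0.png

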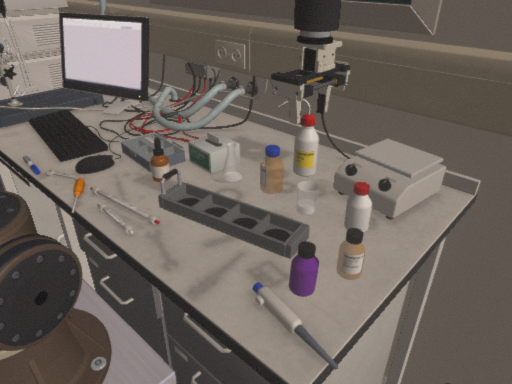

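View pics/side0.png

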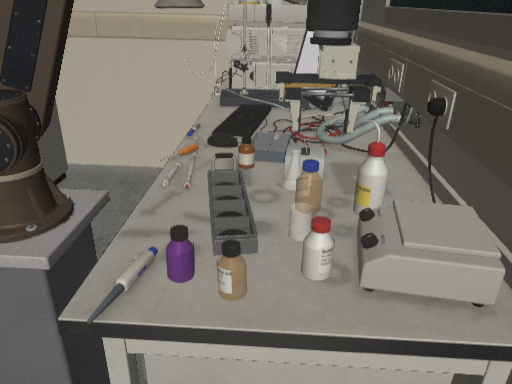

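View pics/wrist0.png

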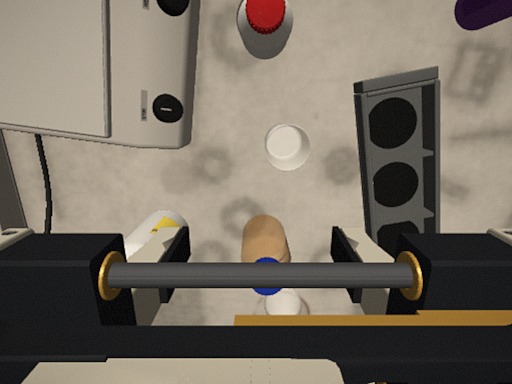

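The scene view shows the carrier from the hoop end (165,185) to the plain end (300,240). Blue cap is at (273,152), red cap (361,190), black cap (354,238), beaker (307,198), flask (232,160), dropper (160,165). The purple look-alike is at (305,270). In the side view the hoop is at the far (+y) end. The wrist view shows the red cap (265,15), beaker (288,145) and carrier (395,150).

```bash
cat > h.py <<'E'
import cv2,numpy as np
def ray(m,p):
    K,rv,t=m["camera_matrix"],m["rvec"],m["tvec"]; R=cv2.Rodrigues(np.array(rv))[0]
    d=R.T@np.linalg.inv(K)@np.array([p[0],p[1],1.]); return -R.T@np.array(t),d/np.linalg.norm(d)
def plane(m,p,z):
    c,d=ray(m,p); return c+d*(z-c[2])/d[2]
def tri(ms,ps):
    A=np.zeros((3,3));b=np.zeros(3);rs=[ray(m,p) for m,p in zip(ms,ps)]
    for c,d in rs: P=np.eye(3)-np.outer(d,d);A+=P;b+=P@c
    x=np.linalg.solve(A,b);return x,max(np.linalg.norm((np.eye(3)-np.outer(d,d))@(x-c)) for c,d in rs)
def blob(im,col,roi):
    x0,y0,x1,y1=roi;s=im[y0:y1,x0:x1].astype(int);R,G,B=s[...,0],s[...,1],s[...,2]
    k={"blue":(B>R+40)&(B>G+40),"red":(R>G+70)&(R>B+70),"dark":(R+G+B<130)}[col].astype(np.uint8)
    n,l,st,c=cv2.connectedComponentsWithStats(k)
    i=1+np.argmax(st[1:,4]);a=st[i];return c[i]+[x0,y0],[a[0]+x0,a[1]+y0,a[0]+a[2]+x0,a[1]+a[3]+y0]
E
python3 - <<'E'
from h import *
from plant import camera_model
S,D=[cv2.imread(f"pics/{n}0.png")[:,:,::-1] for n in("scene","side")]
ms,md=camera_model("scene"),camera_model("side")
for n,c,a,b,z in(("r0","blue",(255,140,290,170),(295,155,330,178),.115),("r2","red",(345,178,378,203),(305,212,340,236),.104),("r1","dark",(340,225,370,250),(215,238,248,262),.093),("wash","red",(295,110,320,130),(362,138,390,160),.17)):
    p,q=blob(S,c,a),blob(D,c,b); print(n,p,q); print(tri([ms,md],[p[0],q[0]]),plane(ms,p[0],z),plane(md,q[0],z))
a=cv2.resize(S[125:265,140:380],None,fx=3.3,fy=3.3,interpolation=2)[:,:800]; cv2.imwrite("pics/c1.png",a[:,:,::-1])
a=cv2.resize(D[135:255,195:340],None,fx=5,fy=5,interpolation=2); cv2.imwrite("pics/c2.png",a[:,:,::-1])
E
```

```text
r0 (array([273.05384615, 150.13076923]), [np.int32(266), np.int32(145), np.int32(280), np.int32(157)]) (array([310.58536585, 165.39634146]), [np.int32(303), np.int32(160), np.int32(319), np.int32(172)])
(array([0.66892846, 0.09789737, 0.11418276]), np.float64(0.0015694328059475142)) [0.67038055 0.09929809 0.115     ] [0.66798114 0.09157434 0.115     ]
r2 (array([362.59836066, 187.26229508]), [np.int32(355), np.int32(182), np.int32(369), np.int32(195)]) (array([320.98268398, 224.45454545]), [np.int32(313), np.int32(217), np.int32(331), np.int32(233)])
(array([ 0.67134847, -0.16302347,  0.10409465]), np.float64(0.001607254162936003)) [ 0.67429955 -0.16116458  0.104     ] [ 0.67055708 -0.16599492  0.104     ]
r1 (array([350.5, 235.5]), [np.int32(350), np.int32(235), np.int32(352), np.int32(237)]) (array([227.83695652, 247.11956522]), [np.int32(222), np.int32(240), np.int32(238), np.int32(257)])
(array([ 0.51331632, -0.22940198,  0.09009813]), np.float64(0.001773317165674096)) [ 0.51196139 -0.22939377  0.093     ] [ 0.51350757 -0.23694093  0.093     ]
wash (array([309.48076923, 119.41346154]), [np.int32(303), np.int32(114), np.int32(315), np.int32(126)]) (array([377.26923077, 149.1978022 ]), [np.int32(370), np.int32(142), np.int32(385), np.int32(157)])
(array([0.81447444, 0.0922356 , 0.16185009]), np.float64(0.0014523799351557761)) [0.79882555 0.08160919 0.17      ] [0.80685747 0.06353927 0.17      ]
```

View pics/c1.png

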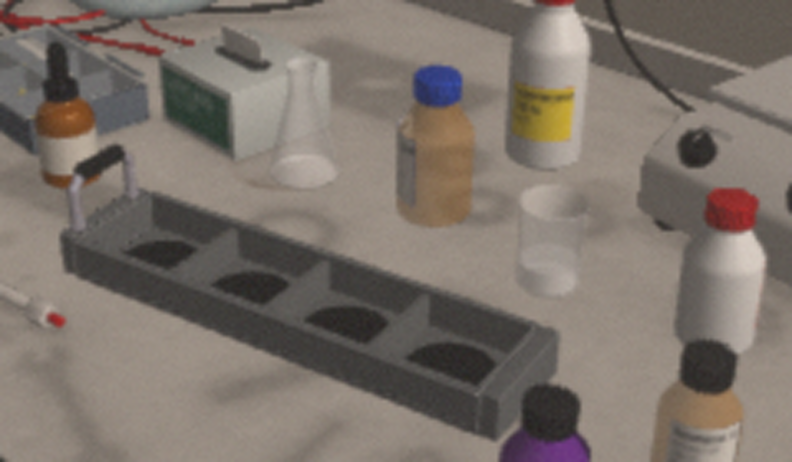

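View pics/c2.png

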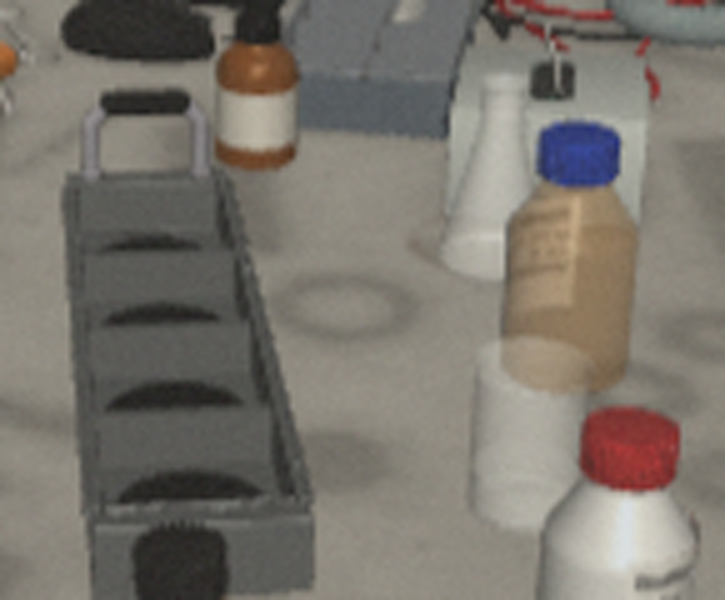

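The crops show the hoop at the +y end and the flask foot near scene (232,177). The beaker rim is near scene (308,187). Next I locate the carrier, beaker, flask and dropper.

```bash
python3 - <<'E'
from h import *
from plant import camera_model
ms,md,mw=[camera_model(n) for n in("scene","side","wrist")]
s=lambda x,y:(140+x/3.3,125+y/3.3)
d=lambda x,y:(195+x/5,135+y/5)
f=lambda n,m,p,z:print(n,np.round(plane(m,p,z)[:2],4))
for p in((555,332),(478,400),(63,235),(150,190)): f("corner scene",ms,s(*p),.035)
for p in((90,515),(313,510),(65,175),(228,172)): f("corner side",md,d(*p),.035)
W=cv2.imread("pics/wrist0.png")
k=(W[60:250,355:440].astype(int).sum(2)<75).astype(np.uint8)
n,l,st,c=cv2.connectedComponentsWithStats(k)
for i in range(1,n):
    if st[i,4]>150: print(st[i],c[i]+[355,60]); f("hole w",mw,c[i]+[355,60],.005)
for p in((355,80),(438,66),(358,95),(440,82)): f("corner w",mw,p,.035)
f("beaker rim s",ms,s(553,203),.07);f("beaker base s",ms,s(548,277),.003);f("rim d",md,d(531,360),.07);f("beaker w base",mw,(284,141),.003);f("rim w",mw,(288,148),.07)
f("flask s",ms,s(305,170),0);f("flask d",md,d(488,252),0);f("flask top s",ms,s(303,65),.104);f("flask top d",md,d(503,80),.104)
print("dropper",tri([ms,md],[s(57,60),d(262,15)]), plane(ms,s(67,165),.01),plane(md,d(257,150),.01))
E
```

```text
corner scene [ 0.5536 -0.1064]
corner scene [ 0.4616 -0.1152]
corner scene [0.4024 0.2361]
corner scene [0.4908 0.2448]
corner side [ 0.4698 -0.1175]
corner side [ 0.5571 -0.1055]
corner side [0.4037 0.2319]
corner side [0.492  0.2461]
[  14   38   47   50 1865] [391.79785523 122.45898123]
hole w [ 0.5005 -0.0582]
[  19  103   44   44 1529] [394.74427731 184.03597122]
hole w [0.4849 0.0256]
[ 23 161  42  29 870] [396.57471264 236.22873563]
hole w [0.4709 0.1059]
corner w [ 0.5634 -0.1078]
corner w [ 0.47   -0.1226]
corner w [ 0.5582 -0.0913]
corner w [ 0.4645 -0.1055]
beaker rim s [ 0.643  -0.0357]
beaker base s [ 0.6475 -0.0339]
rim d [ 0.6439 -0.0347]
beaker w base [ 0.6411 -0.0341]
rim w [ 0.6422 -0.0344]
flask s [0.6451 0.2285]
flask d [0.6369 0.2315]
flask top s [0.6385 0.2206]
flask top d [0.6381 0.2195]
dropper (array([0.50288242, 0.37472311, 0.09429993]), np.float64(0.009364278047511741)) [0.49653515 0.36988974 0.01      ] [0.50088164 0.34464439 0.01      ]
```

Request:
drive_tool:
  increments:
    - [[0.5,-0.4,0.025,0,0],[0.5,-0.804,0.05,0.3,0],[0.5,-0.804,0.05,0.6,0],[0.5,-0.804,0.05,0.6,0],[0.5,-0.804,0.05,0.6,0]]
  squeeze: 40

```text
time_s: 0.78
tcp_pos: [0.6698, 0.0961, 0.1668]
eef_rot: [-179.9, -0.0, -90.0]
contact_force: [0.7, -0.5, 1.0]
gripper_width: 0.0658
gripper_force: 0.0
```

```bash
python3 - <<'E'
from h import *
from plant import r,capture,camera_model
s=r.get_state();print(s["time_s"],s["tcp_pos"],s["eef_rot"],s["gripper_width"])
m=camera_model("wrist");W=capture("wrist");cv2.imwrite("pics/w1.png",W[:,:,::-1])
p=blob(W,"blue",(150,150,400,384));print(p,plane(m,p[0],.118))
E
```

```text
0.775 [0.66975296 0.09610012 0.16684081] [-1.79931530e+02 -1.33176621e-02 -9.00076455e+01] 0.06576952086103721
(array([262.86500718, 220.34514122]), [np.int32(238), np.int32(194), np.int32(289), np.int32(247)]) [0.66682095 0.09882587 0.118     ]
```

View pics/w1.png

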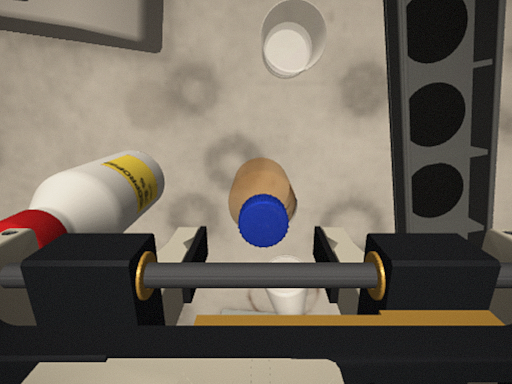

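Blue cap at (263,220), centred between the fingers, with clear space around it. I descend and grip.

Request:
drive_tool:
  increments:
    - [[0.5,-0.016,0.015,0.2,0],[0.5,-0.016,0.015,0.433,0],[0.5,-0.016,0.015,0.433,0],[-0.4,-0.016,0.015,0.433,0],[-0.4,-0.016,0.015,0.433,0]]

```text
time_s: 1.45
tcp_pos: [0.6682, 0.0985, 0.1155]
eef_rot: [-179.9, 0.0, -90.0]
contact_force: [-0.2, 0.5, 0.4]
gripper_width: 0.0511
gripper_force: 0.0
```

Request:
drive_tool:
  increments:
    - [[-0.4,0,0,0,0],[-0.4,0,0,0,0],[-0.4,0,0,-0.05,0]]

```text
time_s: 1.82
tcp_pos: [0.6666, 0.0983, 0.1192]
eef_rot: [179.9, -0.0, -90.0]
contact_force: [0.1, 0.8, -1.9]
gripper_width: 0.0358
gripper_force: 39.2
```

Request:
drive_tool:
  increments:
    - [[-0.4,0,0,-0.3,0],[-0.4,0,0,-0.6,0],[-0.4,-0.1,0.3,-0.65,0],[-0.4,-0.2,0.7,-0.65,0],[-0.4,-0.3,1.0,-0.65,0]]

```text
time_s: 2.45
tcp_pos: [0.5452, 0.1344, 0.1976]
eef_rot: [180.0, 0.0, -90.0]
contact_force: [-0.2, 0.8, -1.7]
gripper_width: 0.0356
gripper_force: 39.4
```

Request:
drive_tool:
  increments:
    - [[-0.4,-0.25,0.3,0,0],[-0.4,-0.49,0.7,0,0],[-0.4,-0.49,0.78,0,0],[-0.4,-0.49,0.78,0,0],[-0.4,-0.49,0.78,0,0]]

```text
time_s: 3.08
tcp_pos: [0.4543, 0.193, 0.1977]
eef_rot: [-180.0, 0.0, -90.0]
contact_force: [0.4, -0.2, -2.1]
gripper_width: 0.0355
gripper_force: 39.9
```

```bash
python3 - <<'E'
from h import *
from plant import r,capture,camera_model
m=camera_model("wrist");W=capture("wrist");S=capture("scene");print(r.get_state()["tcp_pos"],r.get_state()["gripper_force"])
cv2.imwrite("pics/w2.png",np.hstack([W[:,:,::-1][:, :400],S[100:484,100:400,::-1][:, :300] if 0 else cv2.resize(S[80:272,110:310,::-1],(400,384))]))
np.savez("w2.npz",**m)
E
```

```text
[0.45437631 0.1927278  0.1973869 ] 39.860548689794086
```

View pics/w2.png

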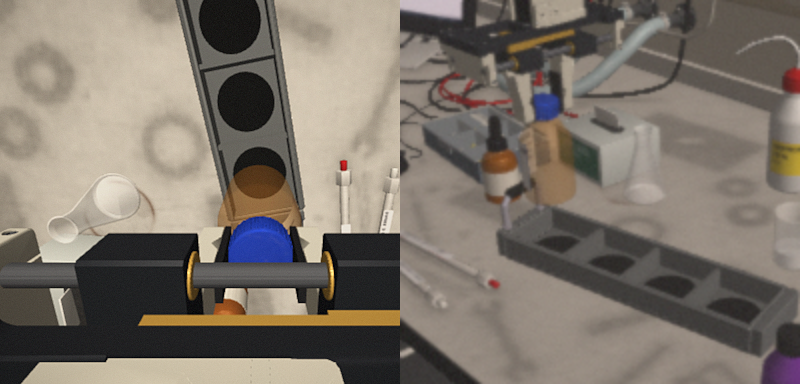

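Bottle held upright above pocket 1, with holes at wrist pixels (230,22) and (246,101). I check the pocket positions.

```bash
python3 - <<'E'
from h import *
m=dict(np.load("w2.npz"));W=cv2.imread("pics/w2.png")
k=(W[0:165,180:300].astype(int).sum(2)<75).astype(np.uint8)
n,l,st,c=cv2.connectedComponentsWithStats(k)
for i in range(1,n):
    if st[i,4]>300: print(st[i],c[i]+[180,0],plane(m,c[i]+[180,0],.005),plane(m,c[i]+[180,0],0.))
E
```

```text
[  19    0   61   54 2432] [229.61472039  23.47985197] [0.48551731 0.02957625 0.005     ] [0.48598874 0.02834958 0.        ]
[  38   72   56   59 2005] [245.87630923 101.14314214] [0.46949006 0.10844916 0.005     ] [0.46972556 0.10838356 0.        ]
[ 55 148  49  17 457] [259.54485777 157.07221007] [0.45393532 0.17327366 0.005     ] [0.45394185 0.17416232 0.        ]
```

Request:
drive_tool:
  increments:
    - [[-0.4,0,0,0.3,0],[-0.4,0,0,0.55,0],[-0.4,0,0,0.62,0],[-0.4,0,0,0.645,0],[-0.4,0,0,0.65,0]]

```text
time_s: 3.8
tcp_pos: [0.4543, 0.1935, 0.1204]
eef_rot: [-179.9, 0.0, -90.0]
contact_force: [0.7, 0.8, -2.3]
gripper_width: 0.0355
gripper_force: 39.9
```

Request:
drive_tool:
  increments:
    - [[-0.4,0,0,0.01,0],[-0.4,0,0,0.015,0],[-0.4,0,0,0.015,0]]

```text
time_s: 4.18
tcp_pos: [0.4543, 0.1937, 0.1193]
eef_rot: [-179.9, 0.1, -90.0]
contact_force: [-1.9, -1.5, 7.6]
gripper_width: 0.0359
gripper_force: 40.0
```

Request:
drive_tool:
  increments:
    - [[0.1,0,0,0,0],[0.4,0,0,0,0],[0.4,0,0,0,0],[0.4,0,0,-0.3,0],[0.4,0,0,-0.6,0]]

```text
time_s: 4.8
tcp_pos: [0.4533, 0.1929, 0.1903]
eef_rot: [179.9, -0.1, -90.0]
contact_force: [0.9, 1.1, -0.1]
gripper_width: 0.0612
gripper_force: 0.0
```

Request:
drive_tool:
  increments:
    - [[0.4,0.2,-0.1,-0.1,0],[0.4,0.5,-0.3,-0.1,0],[0.4,0.9,-0.5,-0.1,0],[0.4,1.0,-0.6,-0.1,0]]

```text
time_s: 5.3
tcp_pos: [0.5262, 0.071, 0.2016]
eef_rot: [180.0, -0.0, -90.1]
contact_force: [0.2, 0.2, 0.2]
gripper_width: 0.0611
gripper_force: 0.0
```

Request:
drive_tool:
  increments:
    - [[0.4,0.4,-0.3,0,0],[0.4,0.9,-0.6,0,0],[0.4,1.0,-0.6,0,0]]

```text
time_s: 5.68
tcp_pos: [0.5988, -0.0491, 0.2008]
eef_rot: [179.9, -0.0, -90.1]
contact_force: [-0.4, 0.5, -0.8]
gripper_width: 0.0614
gripper_force: 0.0
```

Request:
drive_tool:
  increments:
    - [[0.4,0.4,-0.3,0,0],[0.4,0.8,-0.6,0,0],[0.4,0.97,-0.62,0.2,0],[0.4,0.97,-0.62,0.35,0],[0.4,0.97,-0.62,0.35,0]]

```text
time_s: 6.3
tcp_pos: [0.6706, -0.1623, 0.1579]
eef_rot: [179.8, 0.0, -90.0]
contact_force: [1.3, 0.8, 0.4]
gripper_width: 0.0614
gripper_force: 0.0
```

```bash
cat > look.py <<'E'
from h import *
from plant import r,capture,camera_model
import sys
def look(name,col,z):
    s=r.get_state();print(s["time_s"],s["tcp_pos"])
    m=camera_model("wrist");W=capture("wrist");S=capture("scene")
    cv2.imwrite(name,np.hstack([W[:,:,::-1][:, 60:460],cv2.resize(S[80:272,110:310,::-1],(400,384))]))
    if col=="dark":
        g=W[150:240,200:320].astype(int).sum(2)<110
        n,l,st,c=cv2.connectedComponentsWithStats(g.astype(np.uint8));i=1+np.argmax(st[1:,4]);p=c[i]+[200,150];print(st[i])
    else: p,b=blob(W,col,(190,130,340,300));print(b)
    print(p,plane(m,p,z))
E
python3 -c "
from look import *
look('pics/w3.png','red',.107)"
```

```text
6.3 [ 0.67064314 -0.16227024  0.15786219]
[np.int32(238), np.int32(193), np.int32(284), np.int32(242)]
[260.52104327 217.12922347] [ 0.66923055 -0.16129384  0.107     ]
```

View pics/w3.png

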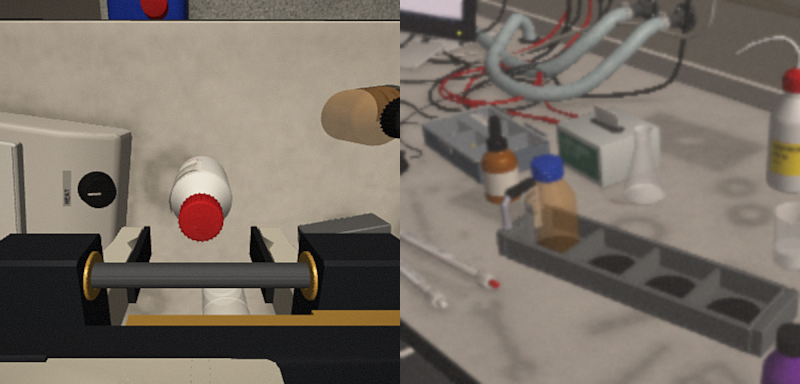

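The tall bottle stands in pocket 1. The red cap at wrist (260,217) is centred, and the hotplate on the left is clear of the fingers.

Request:
drive_tool:
  increments:
    - [[0.4,0,0.005,0.2,0],[0.4,0,0.005,0.433,0],[0.4,0,0.005,0.433,0],[-0.5,0,0.005,0.433,0],[-0.5,0,0.005,0.433,0]]

```text
time_s: 7.02
tcp_pos: [0.6724, -0.163, 0.1098]
eef_rot: [-179.8, -0.0, -90.0]
contact_force: [-0.2, -0.7, -0.9]
gripper_width: 0.0465
gripper_force: 0.0
```

Request:
drive_tool:
  increments:
    - [[-0.5,0,0,0,0],[-0.5,0,0,0,0],[-0.5,0,0,-0.05,0]]

```text
time_s: 7.4
tcp_pos: [0.6708, -0.1632, 0.1134]
eef_rot: [179.9, 0.0, -90.0]
contact_force: [-0.7, -0.9, -2.7]
gripper_width: 0.0316
gripper_force: 39.9
```

Request:
drive_tool:
  increments:
    - [[-0.5,0,0,-0.3,0],[-0.5,0,0,-0.65,0],[-0.5,-0.2,0.2,-0.72,0],[-0.5,-0.5,0.4,-0.72,0],[-0.5,-0.8,0.6,-0.72,0]]

```text
time_s: 8.02
tcp_pos: [0.5983, -0.0665, 0.2003]
eef_rot: [180.0, 0.0, -90.1]
contact_force: [0.7, 1.4, -2.2]
gripper_width: 0.0314
gripper_force: 39.9
```

Request:
drive_tool:
  increments:
    - [[-0.5,-0.35,0.25,0,0],[-0.5,-0.7,0.5,0,0],[-0.5,-0.9,0.7,0,0]]

```text
time_s: 8.4
tcp_pos: [0.514, 0.0422, 0.2004]
eef_rot: [180.0, 0.0, -90.0]
contact_force: [0.3, 0.5, -2.2]
gripper_width: 0.0311
gripper_force: 39.9
```

Request:
drive_tool:
  increments:
    - [[-0.5,-0.3,0.25,0,0],[-0.5,-0.56,0.38,0,0],[-0.5,-0.56,0.38,0.2,0],[-0.5,-0.56,0.38,0.5,0],[-0.5,-0.56,0.38,0.6,0]]

```text
time_s: 9.02
tcp_pos: [0.4685, 0.1074, 0.1267]
eef_rot: [179.8, -0.1, -90.0]
contact_force: [-0.1, 0.7, -2.0]
gripper_width: 0.0313
gripper_force: 39.9
```

Request:
drive_tool:
  increments:
    - [[-0.5,0,0,0.06,0],[-0.5,0,0,0.09,0],[-0.5,0,0,0.1,0],[-0.5,0,0,0.1,0]]

```text
time_s: 9.52
tcp_pos: [0.4701, 0.1081, 0.1168]
eef_rot: [-180.0, 0.0, -90.0]
contact_force: [-0.5, 0.7, -2.1]
gripper_width: 0.0312
gripper_force: 39.9
```

Request:
drive_tool:
  increments:
    - [[-0.5,0,0,0.01,0],[-0.5,0,0,0.02,0],[-0.5,0,0,0.02,0]]

```text
time_s: 9.9
tcp_pos: [0.4697, 0.1079, 0.1138]
eef_rot: [180.0, -0.0, -90.0]
contact_force: [0.6, 0.9, -2.1]
gripper_width: 0.0313
gripper_force: 39.9
```

Request:
drive_tool:
  increments:
    - [[-0.5,0,0,0.01,0],[-0.5,0,0,0.015,0],[-0.5,0,0,0.015,0]]

```text
time_s: 10.28
tcp_pos: [0.4703, 0.1082, 0.1135]
eef_rot: [-179.9, 0.0, -90.0]
contact_force: [-4.8, 0.5, 13.4]
gripper_width: 0.0309
gripper_force: 40.4
```

Request:
drive_tool:
  increments:
    - [[0.0,0,0,0,0],[0.1,0,0,0,0],[0.1,0,0,0,0],[0.1,0,0,-0.3,0],[0.1,0,0,-0.65,0]]

```text
time_s: 10.9
tcp_pos: [0.4693, 0.1076, 0.1902]
eef_rot: [179.9, -0.1, -90.0]
contact_force: [0.3, 0.4, -0.7]
gripper_width: 0.048
gripper_force: 0.0
```

Request:
drive_tool:
  increments:
    - [[0.1,0.3,-0.1,0,0],[0.1,0.6,-0.1,0,0],[0.1,0.95,-0.12,0,0]]

```text
time_s: 11.28
tcp_pos: [0.4842, -0.0069, 0.1901]
eef_rot: [-180.0, 0.0, -89.9]
contact_force: [1.3, 0.0, -0.2]
gripper_width: 0.048
gripper_force: 0.0
```

Request:
drive_tool:
  increments:
    - [[0.1,0.3,-0.1,0,0],[0.1,0.6,-0.1,0,0],[0.1,0.95,-0.12,0,0]]

```text
time_s: 11.65
tcp_pos: [0.4985, -0.1211, 0.1899]
eef_rot: [180.0, -0.0, -90.0]
contact_force: [0.5, -0.3, 0.5]
gripper_width: 0.0482
gripper_force: 0.0
```

Request:
drive_tool:
  increments:
    - [[0.1,0.4,-0.1,0,0],[0.1,0.8,-0.12,0,0],[0.1,0.925,-0.12,0.2,0],[0.1,0.925,-0.12,0.35,0],[0.1,0.925,-0.12,0.35,0]]

```text
time_s: 12.28
tcp_pos: [0.5118, -0.2312, 0.1464]
eef_rot: [179.8, 0.0, -90.0]
contact_force: [0.4, -0.0, 0.4]
gripper_width: 0.0478
gripper_force: 0.0
```

```bash
python3 -c "
from look import *
look('pics/w4.png','dark',.096)"
```

```text
12.275 [ 0.51181149 -0.23117769  0.14641754]
[  33   40   40   43 1309]
[252.35294118 210.91596639] [ 0.51652601 -0.23544428  0.096     ]
```

View pics/w4.png

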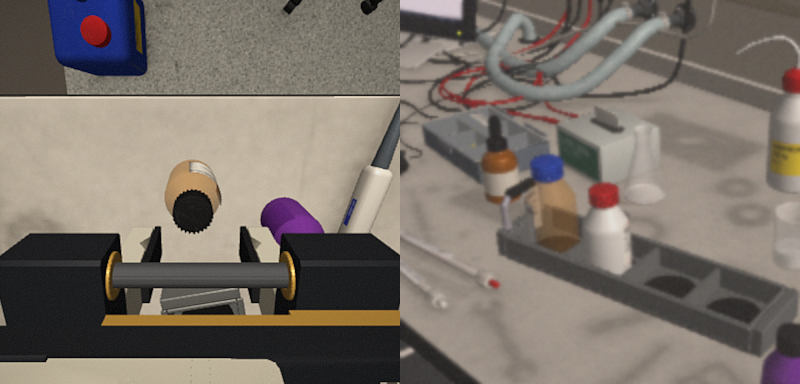

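The red-cap bottle stands in pocket 2. The black cap is at wrist (252,211), and the purple one near (355,220) is outside the right finger.

Request:
drive_tool:
  increments:
    - [[0.1,0.03,-0.03,0.1,0],[0.1,0.03,-0.03,0.3,0],[0.1,0.03,-0.03,0.425,0],[0.1,0.03,-0.03,0.425,0],[-0.6,0.03,-0.03,0.425,0]]

```text
time_s: 13.0
tcp_pos: [0.5171, -0.2347, 0.0976]
eef_rot: [-180.0, -0.0, -90.0]
contact_force: [0.1, 0.1, 0.8]
gripper_width: 0.0432
gripper_force: 0.0
```

Request:
drive_tool:
  increments:
    - [[-0.6,0,0,0,0],[-0.6,0,0,0,0],[-0.6,0,0,0,0],[-0.6,0,0,-0.05,0]]

```text
time_s: 13.5
tcp_pos: [0.5159, -0.2345, 0.1028]
eef_rot: [179.9, 0.0, -90.0]
contact_force: [0.4, -0.5, -1.5]
gripper_width: 0.0276
gripper_force: 39.9
```

Request:
drive_tool:
  increments:
    - [[-0.6,0,0,-0.3,0],[-0.6,0,0,-0.65,0],[-0.6,-0.2,0.02,-0.68,0],[-0.6,-0.5,0.05,-0.68,0],[-0.6,-0.8,0.08,-0.68,0]]

```text
time_s: 14.12
tcp_pos: [0.5063, -0.1378, 0.1847]
eef_rot: [180.0, 0.0, -90.1]
contact_force: [0.7, -0.2, -1.4]
gripper_width: 0.0277
gripper_force: 39.9
```

Request:
drive_tool:
  increments:
    - [[-0.6,-0.35,0.05,0,0],[-0.6,-0.7,0.1,0,0],[-0.6,-0.9,0.13,0,0]]

```text
time_s: 14.5
tcp_pos: [0.4906, -0.0291, 0.1848]
eef_rot: [180.0, 0.0, -89.9]
contact_force: [0.1, 0.5, -2.1]
gripper_width: 0.0274
gripper_force: 39.9
```

Request:
drive_tool:
  increments:
    - [[-0.6,-0.3,0.03,0,0],[-0.6,-0.475,0.045,0,0],[-0.6,-0.475,0.045,0.2,0],[-0.6,-0.475,0.045,0.5,0],[-0.6,-0.475,0.045,0.61,0]]

```text
time_s: 15.12
tcp_pos: [0.4845, 0.0259, 0.1098]
eef_rot: [179.8, -0.1, -90.0]
contact_force: [0.3, -1.3, -1.4]
gripper_width: 0.0275
gripper_force: 39.9
```

Request:
drive_tool:
  increments:
    - [[-0.6,0,0,0.03,0],[-0.6,0,0,0.05,0],[-0.6,0,0,0.055,0],[-0.6,0,0,0.055,0]]

```text
time_s: 15.62
tcp_pos: [0.4863, 0.0265, 0.1054]
eef_rot: [-179.9, 0.0, -90.0]
contact_force: [-0.5, -0.3, -1.6]
gripper_width: 0.0277
gripper_force: 39.9
```

Request:
drive_tool:
  increments:
    - [[-0.6,0,0,0.01,0],[-0.6,0,0,0.02,0],[-0.6,0,0,0.02,0]]

```text
time_s: 16.0
tcp_pos: [0.4862, 0.0264, 0.1027]
eef_rot: [-180.0, -0.0, -90.0]
contact_force: [0.3, -0.2, 2.8]
gripper_width: 0.0281
gripper_force: 39.9
```

Request:
drive_tool:
  increments:
    - [[-0.1,0,0,0,0],[0.0,0,0,0,0],[0.0,0,0,0,0],[0.0,0,0,-0.3,0],[0.0,0,0,-0.65,0]]

```text
time_s: 16.62
tcp_pos: [0.4854, 0.0261, 0.1807]
eef_rot: [179.9, -0.1, -90.0]
contact_force: [1.2, -0.5, -0.1]
gripper_width: 0.0438
gripper_force: 0.0
```

Request:
drive_tool:
  increments:
    - [[0.8,0.2,-0.4,0,0],[0.8,0.4,-0.8,0,0],[0.8,0.5,-1.0,0,0],[0.8,0.5,-1.0,0,0]]

```text
time_s: 17.12
tcp_pos: [0.607, -0.0346, 0.1793]
eef_rot: [179.9, -0.0, -90.1]
contact_force: [-0.5, -0.1, -0.4]
gripper_width: 0.0765
gripper_force: 0.0
```

Request:
drive_tool:
  increments:
    - [[0.8,0.007,-0.3,0.1,0],[0.8,0.007,-0.3,0.4,0],[0.8,0.007,-0.3,0.4,0],[0.8,0.007,-0.3,0.4,0]]

```text
time_s: 17.62
tcp_pos: [0.642, -0.0342, 0.1337]
eef_rot: [-180.0, -0.0, -90.0]
contact_force: [0.3, 0.7, 0.9]
gripper_width: 0.0788
gripper_force: 0.0
```

```bash
python3 -c "
from look import *
np.savez('w5.npz',**camera_model('wrist'))
look('pics/w5.png','red',.07)"
```

```text
17.625 [ 0.64199576 -0.03423383  0.133682  ]Traceback (most recent call last):
  File "<string>", line 4, in <module>
    look('pics/w5.png','red',.07)
    ~~~~^^^^^^^^^^^^^^^^^^^^^^^^^
  File "look.py", line 11, in look
    else: p,b=blob(W,col,(190,130,340,300));print(b)
              ~~~~^^^^^^^^^^^^^^^^^^^^^^^^^
  File "h.py", line 15, in blob
    i=1+np.argmax(st[1:,4]);a=st[i];return c[i]+[x0,y0],[a[0]+x0,a[1]+y0,a[0]+a[2]+x0,a[1]+a[3]+y0]
        ~~~~~~~~~^^^^^^^^^^
    return _wrapfunc(a, 'argmax', axis=axis, out=out, **kwds)
    return bound(*args, **kwds)
ValueError: attempt to get argmax of an empty sequence
```

View pics/w5.png

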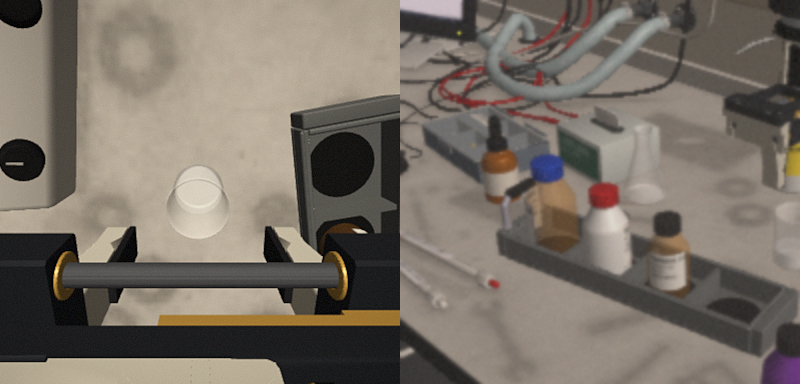

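All three bottles are in place. The beaker rim ellipse centre is at wrist (258,207), and the pocket-4 hole is at (402,165).

```bash
python3 -c "
from h import *
m=dict(np.load('w5.npz'));print(plane(m,(258,207.5),.07),plane(m,(402,165),.005))"
```

```text
[ 0.6427584 -0.0363209  0.07     ] [ 0.49966053 -0.05727226  0.005     ]
```

Request:
drive_tool:
  increments:
    - [[0.8,0.01,-0.005,0.2,0],[0.8,0.01,-0.005,0.5,0],[0.8,0.01,-0.005,0.655,0],[0.8,0.01,-0.005,0.655,0],[0.0,0.01,-0.005,0.655,0]]
  squeeze: 12

```text
time_s: 18.35
tcp_pos: [0.6436, -0.0355, 0.0553]
eef_rot: [-179.9, 0.0, -90.0]
contact_force: [-0.3, 0.4, 0.1]
gripper_width: 0.0734
gripper_force: 0.0
```

Request:
drive_tool:
  increments:
    - [[-0.1,0,0,0,0],[-0.1,0,0,0,0],[-0.1,0,0,0,0],[-0.1,0,0,0,0],[-0.1,0,0,-0.05,0]]

```text
time_s: 18.98
tcp_pos: [0.642, -0.0357, 0.0595]
eef_rot: [179.9, -0.0, -90.0]
contact_force: [0.2, 0.8, -1.0]
gripper_width: 0.0513
gripper_force: 12.0
```

Request:
drive_tool:
  increments:
    - [[-0.1,0,0,-0.3,0],[-0.1,0,0,-0.6,0],[-0.1,0.18,0.3,-0.6,0],[-0.1,0.18,0.7,-0.6,0],[-0.1,0.18,1.0,-0.6,0]]

```text
time_s: 19.6
tcp_pos: [0.5203, -0.0577, 0.1317]
eef_rot: [179.9, 0.0, -90.0]
contact_force: [-0.4, 0.6, -0.7]
gripper_width: 0.0518
gripper_force: 12.0
```

Request:
drive_tool:
  increments:
    - [[-0.1,0.003,0.18,0,0],[-0.1,0.003,0.18,0.2,0],[-0.1,0.003,0.18,0.45,0],[-0.1,0.003,0.18,0.55,0],[-0.1,0.003,0.18,0.55,0]]

```text
time_s: 20.23
tcp_pos: [0.5005, -0.0578, 0.0654]
eef_rot: [179.9, -0.0, -90.0]
contact_force: [-0.1, -1.1, -0.6]
gripper_width: 0.0516
gripper_force: 12.0
```

Request:
drive_tool:
  increments:
    - [[-0.1,0,0,0.02,0],[-0.1,0,0,0.035,0],[-0.1,0,0,0.042,0],[-0.1,0,0,0.042,0]]

```text
time_s: 20.72
tcp_pos: [0.5011, -0.0576, 0.061]
eef_rot: [-180.0, 0.0, -90.0]
contact_force: [-0.1, -0.1, -0.7]
gripper_width: 0.0514
gripper_force: 12.0
```

Request:
drive_tool:
  increments:
    - [[-0.1,0,0,0.008,0],[-0.1,0,0,0.014,0],[-0.1,0,0,0.014,0]]

```text
time_s: 21.1
tcp_pos: [0.5011, -0.0576, 0.0594]
eef_rot: [-180.0, -0.0, -90.0]
contact_force: [-0.7, -0.2, 5.3]
gripper_width: 0.0513
gripper_force: 12.0
```

Contact. I release, rise and check.

Request:
drive_tool:
  increments:
    - [[0.3,0,0,0,0],[0.5,0,0,0,0],[0.6,0,0,0,0],[0.6,0,0,0,0],[0.6,0,0,-0.2,0]]

```text
time_s: 21.72
tcp_pos: [0.4996, -0.0579, 0.0819]
eef_rot: [179.8, -0.0, -90.0]
contact_force: [0.1, -0.7, 0.0]
gripper_width: 0.0702
gripper_force: 0.0
```

Request:
drive_tool:
  increments:
    - [[0.6,0,0,-0.4,0],[0.6,0,0,-0.9,0],[0.6,0.3,-0.5,-0.9,0],[0.6,0.3,-0.9,-0.9,0],[0.6,0.3,-0.9,-0.9,0]]

```text
time_s: 22.35
tcp_pos: [0.6114, -0.0942, 0.1897]
eef_rot: [179.9, -0.0, -90.1]
contact_force: [-1.2, 1.3, -0.9]
gripper_width: 0.07
gripper_force: 0.0
```

```bash
python3 - <<'E'
from h import *
from plant import r,capture
S=capture("scene");D=capture("side");print(r.get_state()["contact_force"])
a=cv2.resize(S[120:260,140:320],(460,358));b=cv2.resize(D[120:260,190:320],(332,358))
cv2.imwrite("pics/end.png",np.hstack([a,b])[:,:,::-1])
E
```

```text
[-0.33889477  0.00241771 -0.4579128 ]
```

View pics/end.png

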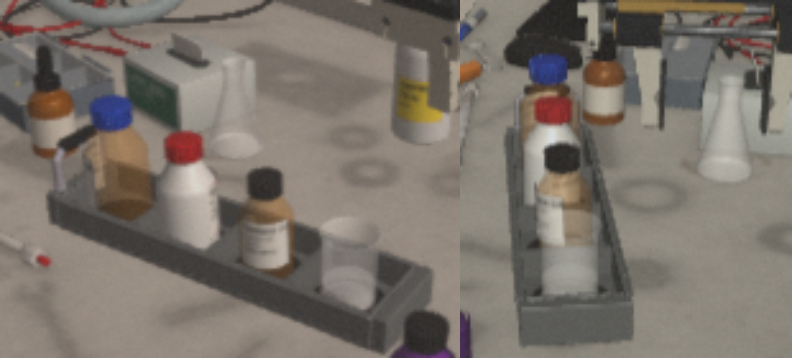

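All four stand upright and centred in their pockets, in the right order from the hoop. The flask and dropper bottle are unmoved.

```bash
python3 -c "
from plant import job
print(job.close_job())"
```

```text
the job is handed in; nothing more can be done
None
```

The carrier is loaded and the job is handed in: from the hoop handle, tallest, middle and shortest bottle, then the beaker, all upright in their pockets by the last camera check, with the flask, dropper bottle and wash bottle left standing; the hand-in returned no verdict.

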